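# Swap the unit on the scan rest and scan it

## Robot

A 6-joint arm with a two-finger parallel gripper is mounted at the origin on the work surface. World frame = base frame: x ahead of the robot, y to its left, z up, the work surface at z = 0. Lengths are in m, angles in rad, forces in N, time in s.
With the tool pointing down it reaches from about 0.25 to 0.775 m from the base axis. Payload 4 kg.
Tool frame: the origin (TCP) lies at the very end of the fingers, on their centre line; the grasp point (between the pads) lies 19 mm behind it (robot.hold_point_z is the distance from the TCP to the grasp point, in m); z points along the fingers, y is the line along which they close (so a half turn about z gives the same grasp; the last joint's range is limited). The gripper opens to 94 mm and grips with 3 to 60 N. Pads are 16 mm wide; open, the fingers measure 119 mm over their backs; the gripper's body (75 mm by 177 mm) begins 78 mm behind the grasp point.
Start: joints at [-1.232, 0.087, 1.371, -0, 1.684, -0.103], TCP at [0.235, -0.497, 0.206] pointing down, gripper open.
Joint ranges: [-3.1, 3.1], [-0.76, 2.03], [0.27, 2.55], [-1.08, 4.22], [0.17, 2.65], [-2.57, 2.57]. Speed limits (rad/s): [2.79, 2.79, 3.14, 3.14, 3.14, 3.14].

## Interface

Orientations are given as [roll, pitch, yaw] about the fixed x, y, z axes, in that order (R = Rz(yaw) Ry(pitch) Rx(roll)).
In Python, from bench import robot gives the robot as it stands.
- The arm moves only by the tool carry_out, never from a script. Its argument "steps" is a list of rows, each a list of 3 entries, a list of its own where there are three numbers: the shift along the tool's x, y, z in m, then the turn about the tool's z in units of 10 degrees (1.0 is 10 degrees), then the closure, from -1 (fully open) to 1 (shut). In form: [[[tx, ty, tz], roll, jaw], ...]. A call has 1 to 10 rows; each row is the pose to reach, as a shift and turn from the pose commanded when the call began, along the tool's axes at that moment; what a row does not reach only later rows make up. A row lasts 1/8 s, in which the tool goes at most 62.5 mm and 10.7 degrees, less where a joint would pass 70% of its speed; a pose out of reach is approached as far as the arm can. A call with a gripper value outside its range is refused whole. The fingers move at their own pace and stop on an object; the grip force is fixed at half the most. Time passes only in rows, so rows that repeat a pose let the fingers close. It gives the time, the measured TCP pose, the force, the opening and the grip force at its end, in the units of the state.
- robot.get_obs(): the state, without advancing time (a new reading comes with each control period).
- robot.snapshot(name): name is "side" or "top"; returns a dict with "image" (384x512x3 uint8, red, green, blue), "z_map" (384x512 float32, m along the optical axis (not along the pixel's ray), 0 where there is no reading), "mtx" (3x3 intrinsics, pixels), "R" (3x3) and "t" (3): a world point X has camera coordinates R X + t. Camera axes: x right, y down, z forward; pixel columns grow to the right and rows downward; lengths in m; the calibration is good to about 2 mm. A picture is of the moment at which its call begins.
- robot.close_job(): hands the job in; it is judged then, once.
The state is a dict: "time": time; "joint_positions": joint angles; "qvel": joint speeds; "joint_torque": joint torques, N m; "tool_pos": TCP position; "ee_rot": TCP orientation; "wrist_force": force on the tool from outside, world axes, zero at the start; "wrist_torque": the same for the moment, N m; "width": finger opening in m; "finger_force": force on a finger pad.
Only numpy, scipy, OpenCV 4.12 (cv2) and the standard library are available. Lean on these libraries where they do the work, as an engineer would, in place of code of your own. Each camera call takes 0.05 s, during which the arm holds its last target. There are 200 camera calls.

## Task

The unit on the sloped rest has already been scanned: lay it flat, label up, in the black tray, and put the other unit from the bench in its place on the rest the same way (label up, connector end uphill, straight along the rest, down against the lip). Only once that unit sits there let go, squeeze the scanner's trigger all the way in against the grip, hold it a moment, and release it. Set the units down rather than dropping them, and leave everything else on the bench where it is.

Things in the scene. Friction and masses are not known exactly. Their poses are not given: they have to be found in the camera images.
- unit_done: the unit already scanned, lying on the sloped rest at the start: aluminium enclosure 130 x 50 x 40 mm (along its x, y, z) with black end caps, a paper label with dark stripes on its top (+z) face and a brass connector stub, 16 mm across and 14 mm long, in the middle of its +x end; about 0.3 kg; origin at the centre of its underside
- unit_new: the unit to be scanned, lying flat, label up, on the bench at the start: the same aluminium enclosure 130 x 50 x 40 mm (along its x, y, z) with black end caps, a paper label with dark stripes on its top (+z) face and a brass connector stub, 16 mm across and 14 mm long, in the middle of its +x end; about 0.3 kg; origin at the centre of its underside
- unit_new_plug (a point): the free end of the connector stub of unit_new: 79 mm along +x from its origin and 20 mm up
- rest: fixed sloped rest: a narrow aluminium plate 36 mm wide (narrower than a unit, so that the fingers pass on both sides) and 119 mm long, sloping up at 25 degrees along its +x, on a column 30 mm wide and a base 115 x 80 x 10 mm; a lip 12 mm high across its lower end. Origin at the centre of the base's underside; its x points uphill, level
- rest_seat (a point): the point on the plate's upper surface, 85 mm above the bench over the rest's origin, where the origin of a unit lies when it sits against the lip; its x axis points up the slope, z is normal to the plate. The lip's inner face is 66 mm down the slope from here; the plate's upper end is 48 mm up the slope
- scanner: pistol scanner, grey and black, fixed lying on its side on a post and steel base; origin under the barrel on the bench. It looks along its +x, level, towards the rest; the barrel (x from -50 to +100 mm, y +-36 mm) reaches from 81 to 159 mm above the bench; the level grip, 36 mm (x) by 34 mm (z), runs from the barrel along +y to y = 141 mm, with its axis 120 mm above the bench and nothing below it
- scanner_pinch (a point): a point on the grip's axis, 80 mm along the scanner's +y and 120 mm above the bench, axes as the scanner's; beside it, on the grip's +x side, is the trigger. The grip's back is at x = -18 mm from here, the trigger's front face at x = +40 mm when released and +27 mm when fully squeezed: pinch along x from above
- trigger (a joint): the scanner's black trigger lever, 70 mm long, 10 mm thick and 24 mm high, hinged about the vertical at its end by the barrel (scanner x = 22 mm, y = 36 mm), lying along the +x side of the grip; 0 released (sprung out), 0.30 rad fully squeezed; about 8 N at the middle
- tray: fixed open black tray, 210 x 150 mm outside (its x, y), walls 5 mm thick and 28 mm high, floor 5 mm thick; origin at the centre of its underside
- bottle: bystander: clear bottle with red cap, 64 mm across, 190 mm high, standing; origin at its foot
- carton: bystander: white carton 70 x 150 x 35 mm; origin at the centre of its underside
- meter: bystander: yellow multimeter lying flat, 180 x 88 x 49 mm; origin at the centre of its underside
- spool: bystander: grey solder spool, 64 mm across, 50 mm high; origin at its foot
- driver: bystander: screwdriver 190 mm long lying along its x
- tin: bystander: steel tin 72 mm across, 45 mm high; origin at its foot
Not all that is in view belongs to the job. What is shaped like the unit_done but green or purple is not meant.

How it is judged:
On the way, in this order (a step that is already met when the one before it is completed fails the run):
1. the scanned unit lies in the tray and the other unit sits on the rest, label up, connector uphill, against the lip, let go (x of unit_new in the frame of rest_seat between -0.01 and 0.01 m and y of unit_new in the frame of rest_seat between -0.012 and 0.012 m and z of unit_new in the frame of rest_seat between -0.006 and 0.006 m and x of unit_new_plug in the frame of rest_seat above 0.06 m and angle between the x axis of unit_new and the x axis of rest_seat, either way round below 0.15 rad and angle between unit_new's own z axis and vertical below 0.65 rad and x of unit_done in the frame of tray between -0.09 and 0.09 m and y of unit_done in the frame of tray between -0.06 and 0.06 m and z of unit_done in the frame of tray below 0.012 m and angle between unit_done's own z axis and vertical below 0.12 rad and linear speed of each of unit_new, unit_done below 0.02 m/s and contact force between the fingers and unit_new below 0.1 N and contact force between the fingers and unit_done below 0.1 N), for 0.2 s.
2. the trigger is squeezed all the way in with the unit on the rest (value of joint trigger above 0.27 rad and x of unit_new in the frame of rest_seat between -0.01 and 0.01 m and y of unit_new in the frame of rest_seat between -0.012 and 0.012 m and z of unit_new in the frame of rest_seat between -0.006 and 0.006 m and x of unit_new_plug in the frame of rest_seat above 0.06 m and angle between the x axis of unit_new and the x axis of rest_seat, either way round below 0.15 rad and angle between unit_new's own z axis and vertical below 0.65 rad), for 0.2 s.
3. the trigger is released and back out (value of joint trigger below 0.04 rad), for 0.2 s.
At the end, for the whole second after the job is handed in: New unit on the rest within 10 mm along, 12 mm across, 6 mm in height of the seat and 0.15 rad of the slope's line, label up, connector uphill; scanned unit flat (0.12 rad), label up, on the tray's floor; both still and let go; trigger back out (under 0.04 rad) (all of step 1 and value of joint trigger below 0.04 rad); the robot touches nothing.
It fails at once if the trigger is pulled (over 0.15 rad) while the new unit is not in its place on the rest (value of joint trigger above 0.15 rad and not (x of unit_new in the frame of rest_seat between -0.01 and 0.01 m and y of unit_new in the frame of rest_seat between -0.012 and 0.012 m and z of unit_new in the frame of rest_seat between -0.006 and 0.006 m and x of unit_new_plug in the frame of rest_seat above 0.06 m and angle between the x axis of unit_new and the x axis of rest_seat, either way round below 0.15 rad and angle between unit_new's own z axis and vertical below 0.65 rad)).
It fails at once if a unit is dropped: it comes down on the tray or the rest at over 0.55 m/s ((horizontal distance between unit_done and tray below 0.1 m and z of unit_done in the frame of tray below 0.02 m and linear speed of unit_done above 0.55 m/s) or (horizontal distance between unit_new and rest_seat below 0.1 m and z of unit_new in the frame of rest_seat below 0.012 m and linear speed of unit_new above 0.55 m/s)).
It fails at once if a bystander is moved by more than 30 mm (distance of any of bottle, carton, meter, spool, driver, tin from where it was at the start of the episode above 0.03 m).
It also fails if it takes over 72 s, if anything falls off the work surface, if the arm or the gripper's body presses on something with over 40 N, if the wrist force passes 120 N, or if a joint passes its speed limit or range.

## Working session

There is one attempt and no reset: what is moved stays moved. The work goes in short steps, Python scripts to look and compute and a tool call to move; the robot and the scene stay as the last step left them, time stands still between calls to the robot, and variables do not carry over. Pictures are saved under pics/ and viewed, at most 10 in all, crops included, and the job is handed in when it is done.

Besides the shell and the picture viewer there is one more tool, called after "Emit:" as name([rows], argument=value, ...), one row to a line, values as JSON. carry_out: Moves the arm, as the interface text tells. Its arguments: {"type":"object","properties":{"steps":{"type":"array","items":{"type":"array"}}},"required":["steps"]}

```bash
mkdir -p pics; ls
cat > h.py <<'E'
import numpy as np, cv2
from bench import robot
def snap(n):
    s=robot.snapshot(n); return s
def save(s,name,box=None,f=1):
    im=s["image"][:,:,::-1]
    if box: im=im[box[1]:box[3],box[0]:box[2]]
    cv2.imwrite("pics/"+name,cv2.resize(im,None,fx=f,fy=f,interpolation=cv2.INTER_CUBIC))
def cloud(s):
    z=s["z_map"]; v,u=np.mgrid[:z.shape[0],:z.shape[1]]
    K=s["mtx"]; c=np.stack([(u-K[0,2])/K[0,0]*z,(v-K[1,2])/K[1,1]*z,z],-1)
    return (c-s["t"])@s["R"]
def plane(s,u,v,h):
    d=s["R"].T@np.linalg.solve(s["mtx"],[u,v,1.]); o=-s["R"].T@s["t"]
    return o+d*(h-o[2])/d[2]
E
python3 - <<'E'
from h import *
o=robot.get_obs(); print(o)
for n in("top","side"):
    s=snap(n); save(s,n+"0.png",None,1.5); print(n,s["mtx"],-s["R"].T@s["t"],s["R"][2])
    np.savez(n+"0.npz",**s)
E
```

```text
pics
{'time': 0.0, 'joint_positions': array([-1.23211146e+00,  8.79067825e-02,  1.37219853e+00, -6.68211661e-06,
        1.68362427e+00, -1.03133897e-01]), 'qvel': array([-1.74897591e-03,  1.10671664e-04, -1.30973754e-05,  2.31056718e-04,
        1.37849745e-03, -2.34701953e-04]), 'joint_torque': array([-2.15231994e-03, -3.40184963e+01, -3.02433443e+01,  7.15267262e-02,
        3.29796073e-02, -1.57827499e-04]), 'tool_pos': array([ 0.23496712, -0.49668338,  0.20435882]), 'ee_rot': array([-3.13946640e+00, -2.13393074e-04,  4.41817788e-01]), 'wrist_force': array([-0.13007664,  0.27621644, -0.61619066]), 'wrist_torque': array([-0.05567298,  0.02332524,  0.00805073]), 'finger_force': 0.0, 'width': 0.09390460068765635}
top [[360.23201541   0.         259.86371187]
 [  0.         360.23201541 191.61589246]
 [  0.           0.           1.        ]] [0.29794319 0.00565661 1.30291118] [ 0.13435286  0.00923466 -0.99089052]
side [[450.24125153   0.         248.04318553]
 [  0.         450.24125153 195.10443732]
 [  0.           0.           1.        ]] [-0.27748512 -0.87113005  1.07162007] [ 0.49126565  0.59544267 -0.63569339]
```

View pics/top0.png

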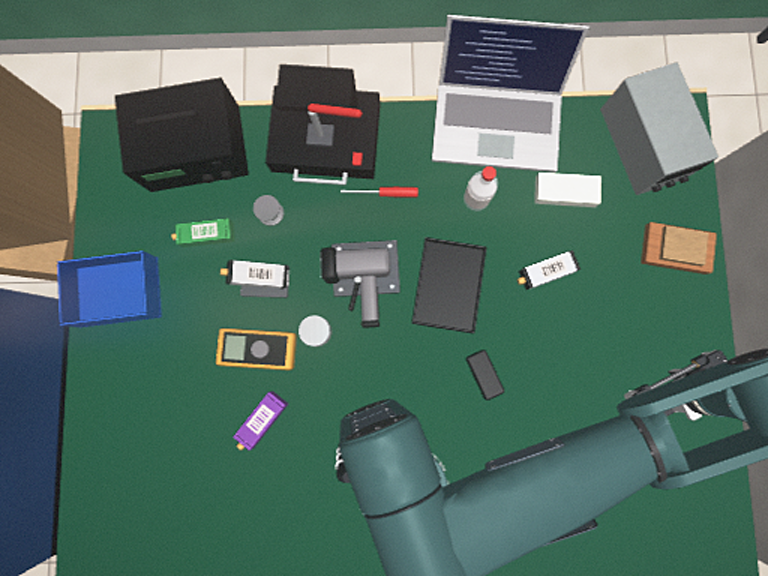

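View pics/side0.png

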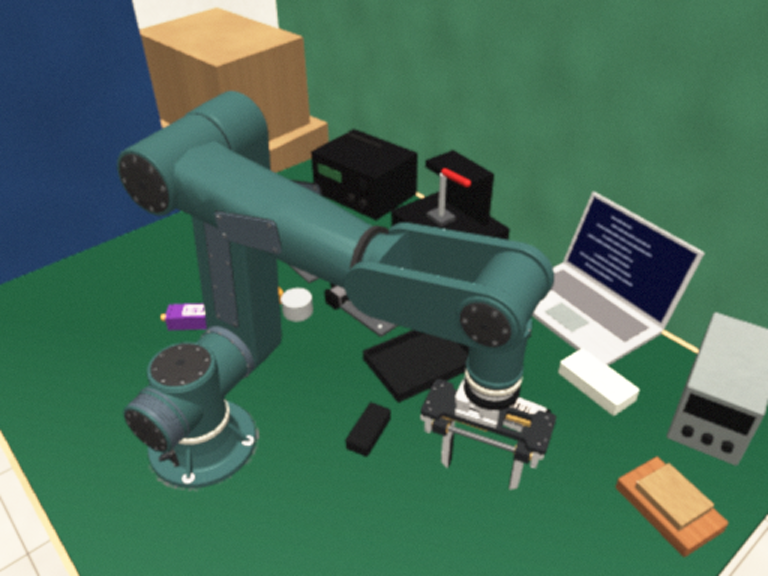

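Top view, in 768×576 pixels: unit_done is at (258,273) on the rest, with its connector to the left, and unit_new is at (549,269), with its connector lower left. The lookalikes are the green (201,231) and purple (259,421) units, and the blue tray (108,289). The black tray is at (450,285), and the scanner is at (360,265) with its grip downwards. I choose the two aluminium units.

Run:
```python
from h import *
s=dict(np.load("top0.npz")); P=cloud(s); im=s["image"].astype(int)
a=cv2.resize(s["image"][150:240,130:250,::-1],None,fx=6.4,fy=6.4,interpolation=cv2.INTER_CUBIC)
b=cv2.resize(s["image"][150:240,270:395,::-1],None,fx=6.15,fy=6.15,interpolation=cv2.INTER_CUBIC)
cv2.imwrite("pics/c.png",np.vstack([cv2.resize(a,(400,290)),cv2.resize(b,(400,290))]))
def reg(x0,y0,x1,y1,z0,z1):
    m=np.zeros(P.shape[:2],bool); x0,y0,x1,y1=[int(v/1.5) for v in(x0,y0,x1,y1)]
    m[y0:y1,x0:x1]=True
    return m&(P[...,2]>z0)&(P[...,2]<z1)
def rect(Q): 
    r=cv2.minAreaRect(Q[:,:2].astype(np.float32)); return np.round(r[0],4),np.round(r[1],4),round(r[2],1)
m=reg(505,235,600,305,.031,.06);Q=P[m];print("new",m.sum(),np.median(Q[:,2]),rect(Q))
b=reg(505,235,600,305,-.01,.06)&(im[...,0]-im[...,2]>60);print("brass",P[b].mean(0),b.sum())
m=reg(215,250,300,300,.07,.2);Q=P[m];c=Q.mean(0);print("done",m.sum(),c,rect(Q))
A=np.c_[Q[:,:2]-c[:2],np.ones(len(Q))];f=np.linalg.lstsq(A,Q[:,2],rcond=None)[0];g=np.hypot(*f[:2]);print("grad",f,np.degrees(np.arctan(g)),np.degrees(np.arctan2(f[1],f[0])))
b=reg(215,250,300,300,.05,.2)&(im[...,0]-im[...,2]>60);print("brass",P[b].mean(0),b.sum())
m=reg(205,245,305,305,.003,.02);print("base",rect(P[m]),np.median(P[m][:,2]))
m=reg(405,230,495,340,.018,.04);print("tray rim",m.sum(),rect(P[m]),np.median(P[m][:,2]))
m=reg(315,235,405,335,.075,.2);print("scanner",rect(P[m]),np.percentile(P[m][:,2],[2,50,98]))
m=reg(360,288,385,332,.11,.15);print("grip",m.sum(),rect(P[m]),np.median(P[m][:,2]))
m=reg(344,275,362,314,.11,.15);print("trig",m.sum(),rect(P[m]),np.median(P[m][:,2]),P[m].mean(0))
m=reg(325,235,405,300,.003,.02);print("scbase",rect(P[m]),np.median(P[m][:,2]))
```

```text
new 523 0.04060813377015144 (array([ 0.5037, -0.3568]), array([0.0503, 0.1422]), 18.9)
brass [ 0.48113724 -0.2953971   0.02829898] 18
done 675 [0.49625996 0.31534915 0.12373888] (array([0.4985, 0.3215]), array([0.1416, 0.0507]), 87.1)
grad [0.18461124 0.40402054 0.12373888] 23.95080685143966 65.44266607057196
brass [0.50107395 0.37885013 0.14193486] 21
base (array([0.5169, 0.3509]), array([0.2476, 0.1454]), 88.6) 0.0052012673799564976
tray rim 327 (array([ 0.4763, -0.1225]), array([0.1501, 0.2107]), 79.4) 0.02794691445048224
scanner (array([0.459 , 0.0935]), array([0.1511, 0.1715]), 89.9) [0.11252031 0.1502518  0.16123976]
grip 305 (array([0.4164, 0.0631]), array([0.0391, 0.0849]), 89.7) 0.1369589923795278
trig 125 (array([0.4487, 0.0995]), array([0.0744, 0.0388]), 0.5) 0.13194813479267703 [0.45527209 0.09525836 0.13202415]
scbase (array([0.5285, 0.0807]), array([0.1957, 0.1601]), 88.6) 0.012041539646326252
```

View pics/c.png

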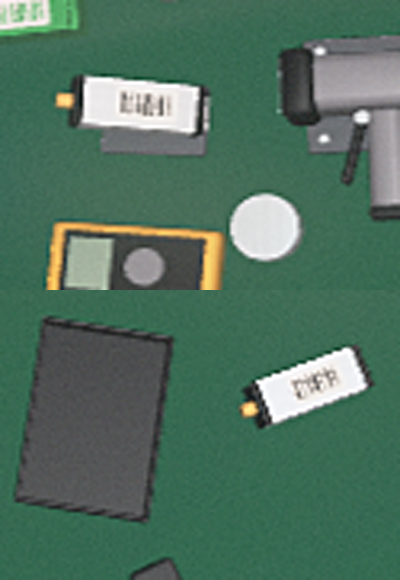

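The close crop confirms the choice: both units have aluminium sides, a white label, and a brass stub on the left or lower left. Next I'll refine the labels, seat direction and grip.

Run:
```python
from h import *
s=dict(np.load("top0.npz")); P=cloud(s); im=s["image"].astype(int)
def box(x0,y0,x1,y1):
    m=np.zeros(P.shape[:2],bool); m[int(y0/1.5):int(y1/1.5),int(x0/1.5):int(x1/1.5)]=1; return m
def lab(b):
    m=(im.min(-1)>165)&(im.max(-1)-im.min(-1)<40)&b
    m=m.astype(np.uint8); n,l,st,_=cv2.connectedComponentsWithStats(cv2.morphologyEx(m,cv2.MORPH_CLOSE,np.ones((7,7))))
    k=1+st[1:,4].argmax(); cs,_=cv2.findContours((l==k).astype(np.uint8),0,2)
    return cs[0], l==k
for nm,b in(("new",box(505,235,600,305)),("done",box(215,250,300,300))):
    c,m=lab(b); r=cv2.minAreaRect(c); bp=cv2.boxPoints(r)
    Q=P[cv2.erode(m.astype(np.uint8),np.ones((3,3)))>0]; ctr=np.median(Q,0)
    for _ in range(5):
        f=np.linalg.lstsq(np.c_[Q[:,:2]-ctr[:2],np.ones(len(Q))],Q[:,2],rcond=None)[0]
        e=np.c_[Q[:,:2]-ctr[:2],np.ones(len(Q))]@f-Q[:,2]; Q=Q[abs(e)<max(.004,2*np.median(abs(e)))]
    n=np.array([-f[0],-f[1],1]); p0=np.array([*ctr[:2],f[2]])
    if nm=="done":
        print("slope",np.degrees(np.arctan(np.hypot(*f[:2]))),np.degrees(np.arctan2(f[1],f[0])),"grad",f)
    o=-s["R"].T@s["t"]; W=[]
    for u,v in bp:
        d=s["R"].T@np.linalg.solve(s["mtx"],[u,v,1.]); W.append(o+d*(n@(p0-o))/(n@d))
    W=np.array(W); E=[W[1]-W[0],W[2]-W[1]]
    L=max(E,key=np.linalg.norm); print(nm,r,"centre",W.mean(0).round(4),"sides",[round(float(np.linalg.norm(e)),4) for e in E],"dir",np.degrees(np.arctan2(L[1],L[0])))
# scanner: grip sides by columns of height>.1 in world rows
for x in(.385,.395,.405,.415,.425,.435,.445):
    q=P[box(315,235,410,335)&(abs(P[...,0]-x)<.004)&(P[...,2]>.10)]
    ys=np.sort(q[:,1]); g=q[q[:,1]<.088]; t=q[q[:,1]>.088]
    print(x,"grip",g[:,1].min().round(4),g[:,1].max().round(4),np.median(g[:,2]).round(3),"trig",(t[:,1].min().round(4),t[:,1].max().round(4)) if len(t) else None)
q=P[box(315,235,410,335)&(P[...,2]>.10)]; print("x min",np.percentile(q[:,0],[0,1,99,100]))
q=P[box(315,235,410,335)&(P[...,2]>.14)]; print("barrel",np.percentile(q[:,0],[1,99]),np.percentile(q[:,1],[1,99]),cv2.fitLine(q[:,:2].astype(np.float32),2,0,.01,.01).ravel())
for u,v,h in((482,187,.1),(396,191,.0),(267,209,.05),(569,188,.035),(314,331,.045),(256,350,.04)): print(plane(s,u/1.5,v/1.5,h).round(3))
```

```text
new ((367.1575622558594, 178.75343322753906), (13.927898406982422, 31.601116180419922), 69.44395446777344) centre [ 0.5053 -0.3634  0.0408] sides [0.1132, 0.0494] dir -70.85832408655396
slope 24.67874202126396 89.41368953383763 grad [0.004702   0.45947512 0.12307642]
done ((173.0413818359375, 182.00347900390625), (36.955238342285156, 14.616005897521973), 4.763641834259033) centre [0.4978 0.3039 0.1214] sides [0.0484, 0.1219] dir -92.07010023829368
0.385 grip 0.0437 0.0827 0.138 trig None
0.395 grip 0.0442 0.0795 0.136 trig None
0.405 grip 0.0468 0.0792 0.138 trig None
0.415 grip 0.0466 0.0792 0.137 trig (np.float64(0.0996), np.float64(0.1088))
0.425 grip 0.0464 0.0826 0.137 trig (np.float64(0.0987), np.float64(0.1088))
0.435 grip 0.046 0.0825 0.137 trig (np.float64(0.0954), np.float64(0.1054))
0.445 grip 0.0459 0.0823 0.137 trig (np.float64(0.0919), np.float64(0.1018))
x min [0.29794319 0.29794319 0.54208323 0.5448903 ]
barrel [0.29794319 0.5432343 ] [0.00565661 0.16737662] [0.46216697 0.88679296 0.5036309  0.09289031]
[ 0.689 -0.201  0.1  ]
[ 0.717 -0.003  0.   ]
[0.665 0.307 0.05 ]
[ 0.701 -0.422  0.035]
[0.371 0.196 0.045]
[0.33  0.333 0.04 ]
```

```bash
cat >> h.py <<'E'
def go(x,y,z,yaw):
    o=robot.get_obs(); p=o["tool_pos"]; a=o["ee_rot"][2]; c,s_=np.cos(a),np.sin(a)
    d=np.array([x,y,z])-p; t=(np.radians(yaw)-a+np.pi)%(2*np.pi)-np.pi
    print(f"t={o['time']:.2f} pos={p.round(4)} yaw={np.degrees(a):.1f} shift",np.round([c*d[0]+s_*d[1],s_*d[0]-c*d[1],-d[2]],4),"turn",round(-np.degrees(t)/10,3),"w",round(o['width'],4),"F",o['wrist_force'].round(1))
E
python3 -c "
from h import *
go(.498,.31,.25,88)"
```

```text
t=0.10 pos=[ 0.235  -0.4967  0.2044] yaw=25.3 shift [ 0.5827 -0.6168 -0.0456] turn -6.269 w 0.0939 F [ 0.3 -0.5 -0.5]
```

Emit:
carry_out([
  [[0.05, -0.05, -0.05], 0, -1],
  [[0.1, -0.1, -0.06], -1, -1],
  [[0.15, -0.15, -0.06], -2, -1],
  [[0.19, -0.2, -0.06], -3, -1],
  [[0.24, -0.25, -0.06], -4, -1],
  [[0.28, -0.3, -0.06], -5, -1],
  [[0.33, -0.35, -0.06], -6, -1],
  [[0.38, -0.4, -0.06], -6.27, -1],
  [[0.42, -0.445, -0.06], -6.27, -1],
  [[0.46, -0.49, -0.06], -6.27, -1],
])

```text
time: 1.35
tool_pos: [0.4237, 0.0861, 0.2652]
ee_rot: [3.141, 0.0, 1.536]
wrist_force: [0.8, -1.0, 1.0]
width: 0.094
finger_force: 0.0
```

```bash
python3 -c "
from h import *
go(.498,.31,.25,88)"
```

```text
t=1.35 pos=[0.4237 0.0861 0.2652] yaw=88.0 shift [0.2263 0.0666 0.0152] turn 0.003 w 0.094 F [ 0.8 -1.   1. ]
```

Emit:
carry_out([
  [[0, 0, 0], 0, -1],
  [[0, 0, 0], 0, -1],
  [[0, 0, 0], 0, -1],
])

```text
time: 1.72
tool_pos: [0.4235, 0.0827, 0.2654]
ee_rot: [-3.142, 0.0, 1.534]
wrist_force: [0.3, 0.3, 0.2]
width: 0.0941
finger_force: 0.0
```

```bash
python3 -c "
from h import *
go(.498,.31,.2,88)"
```

```text
t=1.73 pos=[0.4235 0.0827 0.2654] yaw=87.9 shift [0.23   0.066  0.0654] turn -0.013 w 0.0941 F [0.3 0.3 0.2]
```

Emit:
carry_out([
  [[0.05, 0.015, 0], 0, -1],
  [[0.1, 0.03, 0], 0, -1],
  [[0.15, 0.045, 0.02], 0, -1],
  [[0.2, 0.06, 0.04], 0, -1],
  [[0.23, 0.066, 0.065], 0, -1],
  [[0.23, 0.066, 0.065], 0, -1],
  [[0.23, 0.066, 0.065], 0, -1],
  [[0.23, 0.066, 0.065], 0, -1],
])

```text
time: 2.72
tool_pos: [0.4984, 0.3102, 0.2025]
ee_rot: [3.139, -0.001, 1.534]
wrist_force: [0.4, -0.2, -0.0]
width: 0.0938
finger_force: 0.0
```

```bash
python3 -c "
from h import *
s=snap('side'); save(s,'s1.png',None,1.5)
go(.498,.31,.089,88)"
```

```text
t=2.77 pos=[0.4983 0.3104 0.2025] yaw=87.9 shift [-0.0004 -0.0003  0.1135] turn -0.011 w 0.0939 F [-0.3  0.2  0.1]
```

View pics/s1.png

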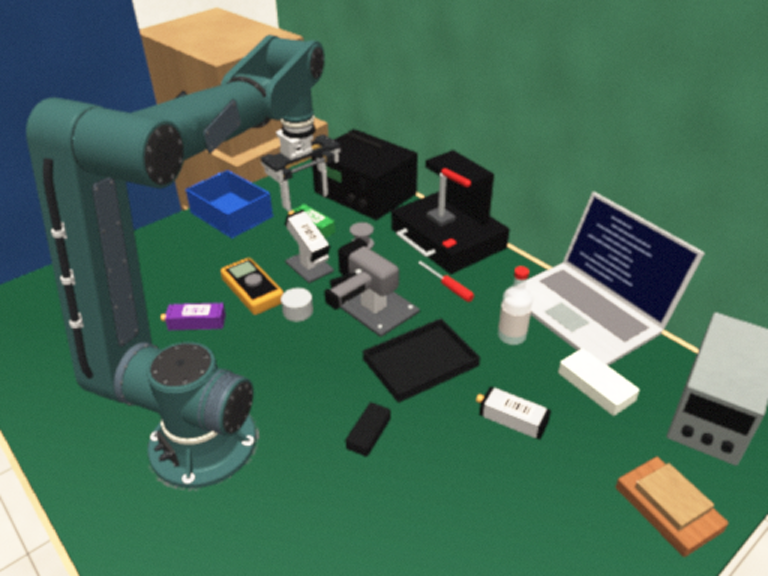

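The side view shows the fingers at (285–325,195), straddling unit_done at (306,237) on the rest, with its stub uphill at the far end. I'll descend and grip.

Emit:
carry_out([
  [[0, 0, 0.04], 0, -1],
  [[0, 0, 0.08], 0, -1],
  [[0, 0, 0.113], 0, -1],
  [[0, 0, 0.113], 0, -1],
  [[0, 0, 0.113], 0, -1],
  [[0, 0, 0.113], 0, 1],
  [[0, 0, 0.113], 0, 1],
  [[0, 0, 0.113], 0, 1],
  [[0, 0, 0.113], 0, 1],
  [[0, 0, 0.113], 0, 1],
])

```text
time: 4.03
tool_pos: [0.4973, 0.3114, 0.0873]
ee_rot: [-3.141, 0.001, 1.536]
wrist_force: [0.0, 0.0, 1.0]
width: 0.0497
finger_force: 29.9
```

Emit:
carry_out([
  [[0, 0, 0], 0, 1],
  [[0, 0, 0], 0, 1],
])

```text
time: 4.28
tool_pos: [0.4973, 0.3115, 0.0874]
ee_rot: [-3.141, 0.0, 1.536]
wrist_force: [-1.6, -1.2, 1.7]
width: 0.0499
finger_force: 29.9
```

Emit:
carry_out([
  [[0, 0, -0.02], 0, 1],
  [[0, 0, -0.06], 0, 1],
  [[0, 0, -0.1], 0, 1],
  [[0, 0, -0.14], 0, 1],
  [[0, 0, -0.17], 0, 1],
  [[0, 0, -0.17], 0, 1],
  [[0, 0, -0.17], 0, 1],
])

```text
time: 5.15
tool_pos: [0.497, 0.3113, 0.255]
ee_rot: [-3.139, 0.002, 1.536]
wrist_force: [-0.1, -0.7, -3.8]
width: 0.0499
finger_force: 29.9
```

Run:
```python
from h import *
s=snap('top'); np.savez('top1.npz',**s); save(s,'t1.png',(120,140,260,240),5)
P=cloud(s); im=s["image"].astype(int)
m=np.zeros(P.shape[:2],bool); m[160:215,140:205]=1
q=P[m&(P[...,2]>.04)&(P[...,2]<.13)&(abs(P[...,1]-.32)<.1)]
print(len(q), q.min(0),q.max(0)) if len(q) else 0
go(.476,-.1225,.25,169.4)
```

```text
189 [0.39458799 0.22149324 0.04383273] [0.51657993 0.33410617 0.09277055]
t=5.20 pos=[0.4967 0.3112 0.2545] yaw=88.0 shift [-0.4341 -0.0057  0.0045] turn -8.138 w 0.0498 F [-1.   0.7 -3.1]
```

View pics/t1.png

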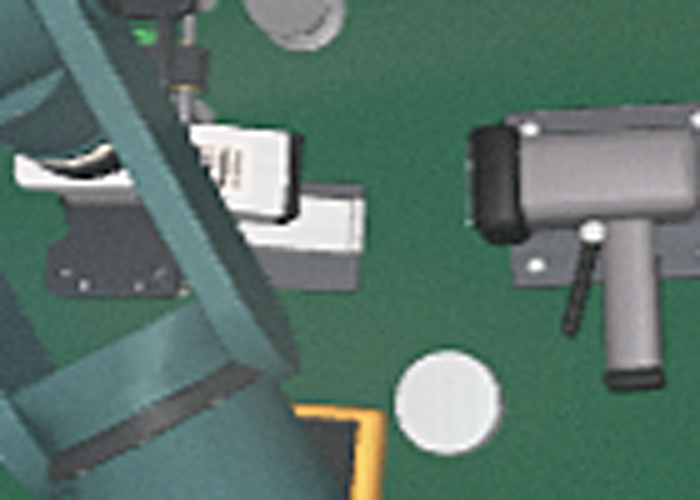

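The crop shows unit_done held level with the fingers at (240,170). The empty rest plate and its lip are below it at (350,225). Next, over to the tray.

Emit:
carry_out([
  [[-0.04, 0, 0], -1, 1],
  [[-0.085, 0, 0], -2, 1],
  [[-0.13, -0.005, 0], -3, 1],
  [[-0.175, -0.005, 0], -4, 1],
  [[-0.22, -0.005, 0], -5, 1],
  [[-0.265, -0.005, 0], -6, 1],
  [[-0.31, -0.005, 0], -7, 1],
  [[-0.355, -0.005, 0], -8, 1],
  [[-0.4, -0.006, 0], -8.14, 1],
  [[-0.434, -0.006, 0], -8.14, 1],
])

```text
time: 6.45
tool_pos: [0.4754, -0.1234, 0.255]
ee_rot: [3.141, -0.004, 2.956]
wrist_force: [0.3, 0.2, -3.6]
width: 0.0497
finger_force: 29.9
```

Emit:
carry_out([
  [[0, 0, 0], 0, 1],
  [[0, 0, 0], 0, 1],
  [[0, 0, 0], 0, 1],
])

```text
time: 6.82
tool_pos: [0.4764, -0.1209, 0.2569]
ee_rot: [3.141, -0.001, 2.958]
wrist_force: [0.8, 0.2, -3.2]
width: 0.05
finger_force: 29.9
```

Run:
```python
from h import *
s=snap('top'); np.savez('top2.npz',**s)
P=cloud(s); im=s["image"].astype(int)
# rest plate: bright pixels in its area with z .04-.12
b=np.zeros(P.shape[:2],bool); b[160:215,140:205]=1
m=b&(P[...,2]>.05)&(P[...,2]<.125); Q=P[m]; 
c=np.median(Q,0)
for _ in range(6):
    A=np.c_[Q[:,:2]-c[:2],np.ones(len(Q))]; f=np.linalg.lstsq(A,Q[:,2],rcond=None)[0]; e=A@f-Q[:,2]; Q=Q[abs(e)<.005]
print(len(Q),"slope",np.degrees(np.arctan(np.hypot(*f[:2]))),np.degrees(np.arctan2(f[1],f[0])))
r=cv2.minAreaRect(Q[:,:2].astype(np.float32)); print("plate",r,"expect level 108x36")
y0=(.085-f[2]-f[0]*(r[0][0]-c[0]))/f[1]+c[1]; print("seat y where z=.085:",y0)
q=P[b&(P[...,2]>.003)&(P[...,2]<.018)]; print("base",cv2.minAreaRect(q[:,:2].astype(np.float32)))
# image-based plate outline
g=(im.min(-1)>120)&b; n,l,st,ct=cv2.connectedComponentsWithStats(g.astype(np.uint8)); k=1+st[1:,4].argmax(); cs,_=cv2.findContours((l==k).astype(np.uint8),0,2); rr=cv2.minAreaRect(cs[0]); print(rr,st[k])
o=-s["R"].T@s["t"]; nn=np.array([-f[0],-f[1],1]);p0=np.array([*c[:2],f[2]]); W=[]
for u,v in cv2.boxPoints(rr):
    d=s["R"].T@np.linalg.solve(s["mtx"],[u,v,1.]); W.append(o+d*(nn@(p0-o))/(nn@d))
print(np.round(W,4),np.mean(W,0))
go(.476,-.1225,.25,169.4)
save(s,'t2.png',None,1.5)
```

```text
326 slope 24.396941400955804 86.50375162975193
plate ((0.499664843082428, 0.31480249762535095), (0.10819592326879501, 0.03641127422451973), 86.76028442382812) expect level 108x36
seat y where z=.085: 0.32102918601099023
base ((0.49965405464172363, 0.3397281765937805), (0.23757770657539368, 0.2025226354598999), 89.80211639404297)
((173.9863739013672, 183.6842041015625), (36.714229583740234, 11.856406211853027), 4.23639440536499) [156 177  37  14 422]
[[0.4807 0.369  0.1062]
 [0.5211 0.3666 0.1062]
 [0.5177 0.2526 0.0545]
 [0.4757 0.2556 0.0547]] [0.49879722 0.31094259 0.08040968]
t=6.88 pos=[ 0.4765 -0.1209  0.2571] yaw=169.5 shift [ 0.0002 -0.0017  0.0071] turn 0.011 w 0.0501 F [ 0.  -0.1 -2.9]
```

View pics/t2.png

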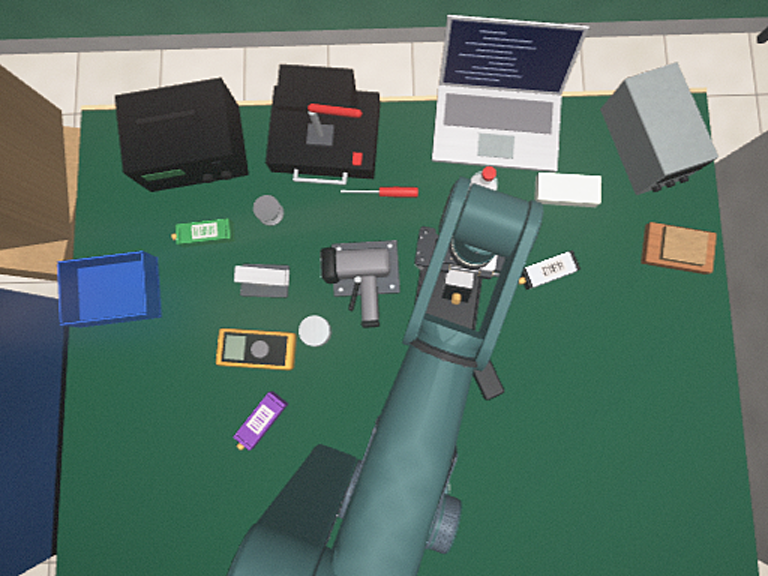

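The top view shows the unit over the black tray, its stub at (456,297), and the rest clear at (262,275) (plate 108×36 mm, which checks out). I'll lower it until the low end is just above the floor.

Emit:
carry_out([
  [[0, -0.002, 0.05], 0, 1],
  [[0, -0.002, 0.1], 0, 1],
  [[0, -0.002, 0.15], 0, 1],
  [[0, -0.002, 0.19], 0, 1],
  [[0, -0.002, 0.212], 0, 1],
  [[0, -0.002, 0.214], 0, 1],
  [[0, -0.002, 0.214], 0, 1],
])

```text
time: 7.75
tool_pos: [0.477, -0.1237, 0.0446]
ee_rot: [-3.141, 0.002, 2.958]
wrist_force: [-0.1, -0.3, -2.6]
width: 0.05
finger_force: 29.9
```

Emit:
carry_out([
  [[0, 0, 0.003], 0, 1],
  [[0, 0, 0.006], 0, 1],
  [[0, 0, 0.009], 0, 1],
  [[0, 0, 0.012], 0, 1],
  [[0, 0, 0.015], 0, 1],
  [[0, 0, 0.015], 0, 1],
])

```text
time: 8.5
tool_pos: [0.476, -0.1246, 0.0313]
ee_rot: [-3.14, 0.0, 2.957]
wrist_force: [-8.2, 1.9, 11.8]
width: 0.0499
finger_force: 30.0
```

Emit:
carry_out([
  [[0, 0, 0.003], 0, 1],
  [[0, 0, 0.006], 0, 1],
  [[0, 0, 0.009], 0, 1],
  [[0, 0, 0.012], 0, 1],
  [[0, 0, 0.012], 0, 1],
])

```text
time: 9.12
tool_pos: [0.4756, -0.1245, 0.0187]
ee_rot: [-3.14, -0.001, 2.957]
wrist_force: [-7.9, 1.7, 10.4]
width: 0.0498
finger_force: 30.0
```

Force stays low, so the unit is pivoting in the pads as planned.

Emit:
carry_out([
  [[0, 0, 0.003], 0, 1],
  [[0, 0, 0.005], 0, 1],
  [[0, 0, 0.007], 0, 1],
  [[0, 0, 0.007], 0, 1],
])

```text
time: 9.62
tool_pos: [0.4756, -0.1244, 0.0114]
ee_rot: [-3.14, -0.001, 2.957]
wrist_force: [-6.9, 1.0, 8.8]
width: 0.0499
finger_force: 30.0
```

Run:
```python
from h import *
s=snap('side'); save(s,'s2.png',(200,190,360,310),5); go(.476,-.1245,.25,109.1)
```

```text
t=9.68 pos=[ 0.4756 -0.1244  0.0114] yaw=169.4 shift [-0.0004 -0.     -0.2386] turn 6.031 w 0.05 F [-6.7  0.4  8.3]
```

View pics/s2.png

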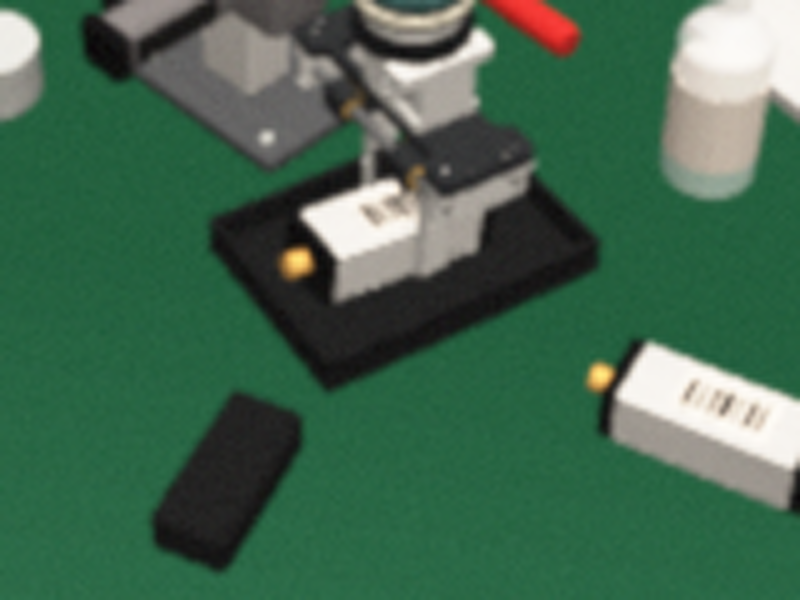

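The side crop shows unit_done almost flat in the tray, label up, stub at (298,262). I'll press 2 mm more and then release it.

Emit:
carry_out([
  [[0, 0, 0.002], 0, 1],
  [[0, 0, 0.003], 0, 1],
  [[0, 0, 0.003], 0, 1],
])

```text
time: 10.05
tool_pos: [0.4757, -0.1243, 0.0084]
ee_rot: [-3.14, -0.001, 2.957]
wrist_force: [-7.4, 0.7, 8.4]
width: 0.0501
finger_force: 30.0
```

Emit:
carry_out([
  [[0, 0, 0.0], 0, 0.0],
  [[0, 0, 0], 0, -0.2],
  [[0, 0, 0], 0, -0.4],
  [[0, 0, 0], 0, -0.6],
  [[0, 0, 0], 0, -0.6],
  [[0, 0, -0.03], 0, -0.6],
  [[0, 0, -0.09], 0, -0.6],
  [[0, 0, -0.15], 0, -0.8],
  [[0, 0, -0.15], 0, -1],
  [[0, 0, -0.15], 0, -1],
])

```text
time: 11.3
tool_pos: [0.4759, -0.1238, 0.1559]
ee_rot: [3.142, -0.001, 2.957]
wrist_force: [-0.2, -1.1, -0.6]
width: 0.0936
finger_force: 0.0
```

Run:
```python
from h import *
go(.5053,-.3634,.2,109.1)
```

```text
t=11.30 pos=[ 0.4759 -0.1238  0.1559] yaw=169.4 shift [-0.0729 -0.2301 -0.0441] turn 6.031 w 0.0936 F [-0.2 -1.1 -0.6]
```

Emit:
carry_out([
  [[-0.01, -0.03, -0.03], 1, -1],
  [[-0.02, -0.07, -0.04], 2, -1],
  [[-0.04, -0.12, -0.04], 3, -1],
  [[-0.05, -0.16, -0.04], 4, -1],
  [[-0.06, -0.2, -0.04], 5, -1],
  [[-0.073, -0.23, -0.04], 6, -1],
  [[-0.073, -0.23, -0.04], 6.03, -1],
  [[-0.073, -0.23, -0.04], 6.03, -1],
  [[-0.073, -0.23, -0.04], 6.03, -1],
])

```text
time: 12.42
tool_pos: [0.5055, -0.362, 0.196]
ee_rot: [-3.141, -0.001, 1.907]
wrist_force: [-0.3, 0.5, 0.3]
width: 0.0941
finger_force: 0.0
```

Run:
```python
from h import *
s=snap('top'); np.savez('top3.npz',**s); P=cloud(s)
b=np.zeros(P.shape[:2],bool); b[150:230,272:326]=1
m=b&(P[...,2]>.036)&(P[...,2]<.06); print("done top",m.sum(),np.percentile(P[m][:,2],[2,25,50,75,98]),P[m].mean(0),cv2.minAreaRect(P[m][:,:2].astype(np.float32)))
go(.5053,-.3634,.008,109.1)
```

```text
done top 523 [0.04092254 0.0443147  0.04602282 0.04782836 0.05162147] [ 0.46416986 -0.11918494  0.04604184] ((0.46498817205429077, -0.1196366548538208), (0.050305258482694626, 0.12965773046016693), 79.31067657470703)
t=12.47 pos=[ 0.5057 -0.3622  0.1964] yaw=109.2 shift [-0.001  -0.0008  0.1884] turn 0.013 w 0.0938 F [-0.4  0.7 -1. ]
```

Emit:
carry_out([
  [[-0.001, -0.001, 0.05], 0, -1],
  [[-0.001, -0.001, 0.1], 0, -1],
  [[-0.001, -0.001, 0.15], 0, -1],
  [[-0.001, -0.001, 0.18], 0, -1],
  [[-0.001, -0.001, 0.188], 0, -1],
  [[-0.001, -0.001, 0.188], 0, -1],
  [[-0.001, -0.001, 0.188], 0, 1],
  [[-0.001, -0.001, 0.188], 0, 1],
  [[-0.001, -0.001, 0.188], 0, 1],
  [[-0.001, -0.001, 0.188], 0, 1],
])

```text
time: 13.72
tool_pos: [0.5052, -0.3648, 0.0089]
ee_rot: [3.141, 0.001, 1.904]
wrist_force: [0.1, -0.7, -0.0]
width: 0.0575
finger_force: 0.0
```

Emit:
carry_out([
  [[0, 0, 0], 0, 1],
  [[0, 0, 0], 0, 1],
  [[0, 0, -0.03], 0, 1],
  [[0, 0, -0.08], 0, 1],
  [[0, 0, -0.13], 0, 1],
  [[0, 0, -0.18], 0, 1],
  [[0, 0, -0.23], 0, 1],
  [[0, 0, -0.24], 0, 1],
  [[0, 0, -0.24], 0, 1],
  [[0, 0, -0.24], 0, 1],
])

```text
time: 14.98
tool_pos: [0.5042, -0.3638, 0.2444]
ee_rot: [-3.138, -0.006, 1.904]
wrist_force: [0.6, -0.2, -3.3]
width: 0.0498
finger_force: 30.0
```

Run:
```python
from h import *
go(.499,.315,.25,87.3)
```

```text
t=14.97 pos=[ 0.5042 -0.3638  0.2444] yaw=109.1 shift [ 0.6431  0.2174 -0.0056] turn 2.181 w 0.0498 F [ 0.6 -0.2 -3.3]
```

Emit:
carry_out([
  [[0.03, 0.01, -0.005], 0, 1],
  [[0.08, 0.03, -0.005], 0, 1],
  [[0.13, 0.045, -0.005], 0.5, 1],
  [[0.19, 0.065, -0.005], 1, 1],
  [[0.25, 0.085, -0.005], 1.5, 1],
  [[0.3, 0.1, -0.005], 2, 1],
  [[0.35, 0.12, -0.005], 2.18, 1],
  [[0.4, 0.135, -0.005], 2.18, 1],
  [[0.45, 0.15, -0.005], 2.18, 1],
  [[0.45, 0.15, -0.005], 2.18, 1],
])

```text
time: 16.23
tool_pos: [0.4978, 0.1129, 0.2506]
ee_rot: [-3.137, -0.0, 1.53]
wrist_force: [-0.0, -1.4, -3.3]
width: 0.0495
finger_force: 30.0
```

Emit:
carry_out([
  [[0, 0, 0], 0, 1],
  [[0, 0, 0], 0, 1],
])

```text
time: 16.48
tool_pos: [0.4993, 0.1084, 0.2525]
ee_rot: [-3.14, 0.001, 1.522]
wrist_force: [0.9, -0.1, -2.9]
width: 0.0497
finger_force: 30.0
```

Run:
```python
from h import *
go(.499,.3155,.25,87.3)
```

```text
t=16.48 pos=[0.4993 0.1084 0.2525] yaw=87.2 shift [ 0.2068 -0.0104  0.0025] turn -0.01 w 0.0497 F [ 0.9 -0.1 -2.9]
```

Emit:
carry_out([
  [[0.05, -0.002, 0], 0, 1],
  [[0.1, -0.005, 0], 0, 1],
  [[0.15, -0.007, 0], 0, 1],
  [[0.19, -0.01, 0], 0, 1],
  [[0.207, -0.01, 0.03], 0, 1],
  [[0.207, -0.01, 0.07], 0, 1],
  [[0.207, -0.01, 0.1], 0, 1],
  [[0.207, -0.01, 0.125], 0, 1],
  [[0.207, -0.01, 0.13], 0, 1],
  [[0.207, -0.01, 0.13], 0, 1],
])

```text
time: 17.73
tool_pos: [0.4998, 0.3162, 0.1237]
ee_rot: [3.141, 0.0, 1.522]
wrist_force: [-0.1, -0.1, -2.6]
width: 0.0495
finger_force: 30.0
```

Emit:
carry_out([
  [[0, 0, 0.003], 0, 1],
  [[0, 0, 0.006], 0, 1],
  [[0, 0, 0.009], 0, 1],
  [[0, 0, 0.012], 0, 1],
  [[0, 0, 0.012], 0, 1],
])

```text
time: 18.35
tool_pos: [0.4994, 0.3169, 0.1132]
ee_rot: [3.14, -0.0, 1.524]
wrist_force: [-2.1, -3.3, 4.3]
width: 0.0495
finger_force: 30.0
```

Emit:
carry_out([
  [[0, 0, 0.003], 0, 1],
  [[0, 0, 0.006], 0, 1],
  [[0, 0, 0.008], 0, 1],
  [[0, 0, 0.008], 0, 1],
])

```text
time: 18.85
tool_pos: [0.4994, 0.3154, 0.1054]
ee_rot: [3.14, 0.002, 1.523]
wrist_force: [-2.8, -5.9, 7.6]
width: 0.0494
finger_force: 30.0
```

Pivoting on contact as predicted. Continuing down to a TCP height of about 0.095.

Emit:
carry_out([
  [[0, 0, 0.003], 0, 1],
  [[0, 0, 0.006], 0, 1],
  [[0, 0, 0.009], 0, 1],
  [[0, 0, 0.009], 0, 1],
])

```text
time: 19.35
tool_pos: [0.4994, 0.3154, 0.096]
ee_rot: [3.141, 0.003, 1.523]
wrist_force: [-3.4, -6.2, 5.1]
width: 0.0501
finger_force: 30.0
```

```bash
cat >> h.py <<'E'
def onrest():
    s=snap('top'); P=cloud(s); b=np.zeros(P.shape[:2],bool); b[160:215,135:210]=1
    q=P[b]; u=np.array([np.cos(np.radians(87)),np.sin(np.radians(87))]); w=np.array([-u[1],u[0]])
    d=q[:,:2]-[.499,.321]; a=d@u; l=d@w; k=(abs(l)<.035)&(abs(a)<.1)&(q[:,2]>.07)&(q[:,2]<.17)
    a,l,z=a[k],l[k],q[k,2]
    for i in np.arange(-.08,.08,.01):
        j=(a>=i)&(a<i+.01)
        if j.sum()>3: print(f"{i+.005:.3f} n{j.sum()} z{np.median(z[j]):.4f} pred{.085+.04/np.cos(.436)+(i+.005)*np.tan(.436):.4f} lat {l[j].min():.3f} {l[j].max():.3f}")
    return s
E
python3 - <<'E'
from h import *
onrest()
s=snap('side'); save(s,'s3.png',(160,100,280,190),6); go(.499,.3155,.1,87.3)
E
```

```text
-0.075 n11 z0.1107 pred0.0942 lat -0.024 0.020
-0.065 n50 z0.1120 pred0.0988 lat -0.027 0.022
-0.055 n52 z0.1151 pred0.1035 lat -0.026 0.022
-0.045 n47 z0.1184 pred0.1082 lat -0.025 0.023
-0.035 n59 z0.1222 pred0.1128 lat -0.027 0.023
-0.025 n37 z0.1258 pred0.1175 lat -0.026 0.023
-0.015 n19 z0.1269 pred0.1221 lat -0.034 -0.003
t=19.45 pos=[0.4994 0.3154 0.096 ] yaw=87.3 shift [ 0.0001 -0.0004 -0.004 ] turn -0.001 w 0.0501 F [-2.7 -6.   5.8]
```

View pics/s3.png

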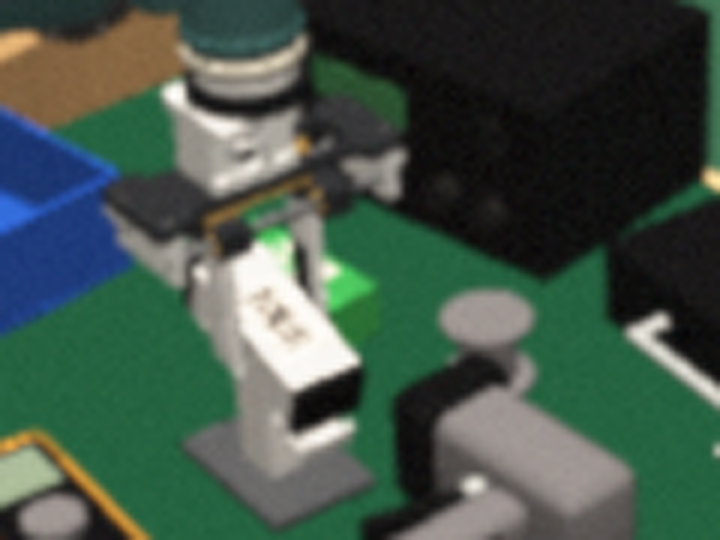

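The side crop shows the unit in the grip, tilted about 19°, lower end at (325,400) just above the lip at (330,432). It isn't flush yet, so I'll continue down.

Emit:
carry_out([
  [[0, 0, 0.002], 0, 1],
  [[0, 0, 0.004], 0, 1],
  [[0, 0, 0.005], 0, 1],
  [[0, 0, 0.005], 0, 1],
])

```text
time: 19.95
tool_pos: [0.4994, 0.3156, 0.0913]
ee_rot: [3.14, 0.002, 1.524]
wrist_force: [-3.7, -6.3, 5.4]
width: 0.0498
finger_force: 30.0
```

```bash
python3 -c "
from h import *
onrest()"
```

```text
-0.075 n13 z0.1008 pred0.0942 lat -0.025 0.015
-0.065 n49 z0.1025 pred0.0988 lat -0.025 0.022
-0.055 n52 z0.1076 pred0.1035 lat -0.028 0.022
-0.045 n47 z0.1119 pred0.1082 lat -0.027 0.023
-0.035 n56 z0.1152 pred0.1128 lat -0.025 0.023
-0.025 n34 z0.1205 pred0.1175 lat -0.027 0.016
-0.015 n25 z0.1241 pred0.1221 lat -0.034 -0.003
```

Emit:
carry_out([
  [[0, 0, 0.001], 0, 1],
  [[0, 0, 0.002], 0, 1],
  [[0, 0, 0.002], 0, 1],
])

```text
time: 20.38
tool_pos: [0.4994, 0.3157, 0.0894]
ee_rot: [3.14, 0.002, 1.524]
wrist_force: [-4.0, -5.6, 6.8]
width: 0.0498
finger_force: 30.0
```

```bash
python3 -c "
from h import *
onrest()"
```

```text
-0.075 n11 z0.0971 pred0.0942 lat -0.025 0.019
-0.065 n47 z0.0987 pred0.0988 lat -0.025 0.022
-0.055 n51 z0.1032 pred0.1035 lat -0.028 0.023
-0.045 n52 z0.1086 pred0.1082 lat -0.027 0.023
-0.035 n53 z0.1136 pred0.1128 lat -0.025 0.023
-0.025 n34 z0.1185 pred0.1175 lat -0.025 0.016
-0.015 n26 z0.1217 pred0.1221 lat -0.034 -0.003
```

Flush with the predicted seated heights (within 1 mm). I'll nudge it 3 mm downslope to feel for the lip.

Emit:
carry_out([
  [[-0.001, 0, 0.0005], 0, 1],
  [[-0.002, 0, 0.001], 0, 1],
  [[-0.003, 0, 0.0015], 0, 1],
  [[-0.003, 0, 0.0015], 0, 1],
])

```text
time: 20.92
tool_pos: [0.4998, 0.3153, 0.089]
ee_rot: [3.138, -0.004, 1.524]
wrist_force: [-3.2, -1.5, 7.5]
width: 0.0498
finger_force: 30.0
```

Emit:
carry_out([
  [[0, 0, 0.0], 0, 0.0],
  [[0, 0, 0], 0, -0.3],
  [[0, 0, 0], 0, -0.6],
  [[0, 0, 0], 0, -0.9],
  [[0, 0, 0], 0, -1],
  [[0, 0, 0], 0, -1],
  [[0, 0, -0.02], 0, -1],
  [[0, 0, -0.08], 0, -1],
  [[0, 0, -0.13], 0, -1],
  [[0, 0, -0.13], 0, -1],
])

```text
time: 22.18
tool_pos: [0.5013, 0.3151, 0.2223]
ee_rot: [3.131, -0.006, 1.524]
wrist_force: [-0.1, 0.1, -0.2]
width: 0.0941
finger_force: 0.0
```

Run:
```python
from h import *
go(.432,.069,.25,0)
go(.432,.069,.25,180)
```

```text
t=22.18 pos=[0.5013 0.3151 0.2223] yaw=87.3 shift [-0.2491 -0.0577 -0.0277] turn 8.732 w 0.0941 F [-0.1  0.1 -0.2]
t=22.18 pos=[0.5013 0.3151 0.2223] yaw=87.3 shift [-0.2491 -0.0577 -0.0277] turn -9.268 w 0.0941 F [-0.1  0.1 -0.2]
```

Emit:
carry_out([
  [[-0.02, 0, -0.02], 1, -1],
  [[-0.05, -0.01, -0.03], 2, -1],
  [[-0.09, -0.02, -0.03], 3, -1],
  [[-0.13, -0.03, -0.03], 4, -1],
  [[-0.17, -0.04, -0.03], 5, -1],
  [[-0.21, -0.05, -0.03], 6, -1],
  [[-0.249, -0.058, -0.03], 7, -1],
  [[-0.249, -0.058, -0.03], 8, -1],
  [[-0.249, -0.058, -0.03], 8.73, -1],
  [[-0.249, -0.058, -0.03], 8.73, -1],
])

```text
time: 23.42
tool_pos: [0.4288, 0.0677, 0.2446]
ee_rot: [3.142, 0.002, 0.001]
wrist_force: [-0.0, -0.3, -0.4]
width: 0.0942
finger_force: 0.0
```

Run:
```python
from h import *
s=onrest(); save(s,'t4.png',(130,150,260,240),5)
s2=snap('side'); save(s2,'s4.png',(160,100,320,220),5)
P=cloud(s); im=s["image"].astype(int)
b=np.zeros(P.shape[:2],bool); b[160:215,135:210]=1
m=((im.min(-1)>165)&(im.max(-1)-im.min(-1)<40)&b).astype(np.uint8)
n,l,st,_=cv2.connectedComponentsWithStats(cv2.morphologyEx(m,cv2.MORPH_CLOSE,np.ones((7,7)))); k=1+st[1:,4].argmax(); print("label px",cv2.minAreaRect(cv2.findContours((l==k).astype(np.uint8),0,2)[0][0]), "was (173.04,182.00),(36.96,14.6),4.76")
go(.432,.069,.106,0)
```

```text
-0.075 n10 z0.0958 pred0.0942 lat -0.012 0.018
-0.065 n45 z0.0986 pred0.0988 lat -0.026 0.022
-0.055 n51 z0.1037 pred0.1035 lat -0.028 0.022
-0.045 n53 z0.1075 pred0.1082 lat -0.027 0.022
-0.035 n52 z0.1114 pred0.1128 lat -0.026 0.022
-0.025 n55 z0.1178 pred0.1175 lat -0.025 0.022
-0.015 n58 z0.1232 pred0.1221 lat -0.028 0.023
-0.005 n52 z0.1265 pred0.1268 lat -0.026 0.023
0.005 n54 z0.1312 pred0.1315 lat -0.025 0.023
0.015 n54 z0.1363 pred0.1361 lat -0.027 0.023
0.025 n60 z0.1397 pred0.1408 lat -0.027 0.023
0.035 n54 z0.1456 pred0.1454 lat -0.026 0.023
0.045 n37 z0.1474 pred0.1501 lat -0.024 0.023
0.055 n26 z0.1371 pred0.1548 lat -0.022 0.023
0.065 n9 z0.1421 pred0.1594 lat -0.008 0.006
label px ((172.49412536621094, 181.07647705078125), (34.129940032958984, 14.649033546447754), 4.398705005645752) was (173.04,182.00),(36.96,14.6),4.76
t=23.52 pos=[0.429  0.0679 0.245 ] yaw=0.1 shift [ 0.003  -0.0011  0.139 ] turn 0.013 w 0.0941 F [-0.  -0.4  0.1]
```

View pics/s4.png

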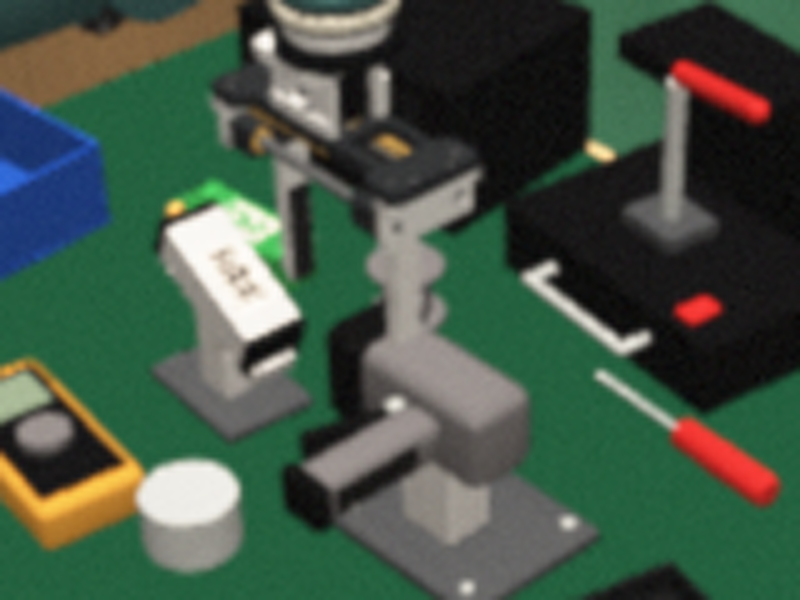

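The side crop shows unit_new seated on the rest (230,275), label up, brass stub uphill at (175,208), against the lip at (272,360). The fingers are clear and above the scanner grip. I'll descend around the grip and trigger.

Emit:
carry_out([
  [[0.003, -0.001, 0.04], 0, -1],
  [[0.003, -0.001, 0.08], 0, -1],
  [[0.003, -0.001, 0.11], 0, -1],
  [[0.003, -0.001, 0.13], 0, -1],
  [[0.003, -0.001, 0.138], 0, -1],
  [[0.003, -0.001, 0.138], 0, -1],
  [[0.003, -0.001, 0.138], 0, -1],
])

```text
time: 24.4
tool_pos: [0.4332, 0.0689, 0.1091]
ee_rot: [3.142, -0.002, 0.001]
wrist_force: [0.4, -0.2, 1.2]
width: 0.0941
finger_force: 0.0
```

Emit:
carry_out([
  [[0, 0, 0], 0, 1],
  [[0, 0, 0], 0, 1],
  [[0, 0, 0], 0, 1],
  [[0, 0, 0], 0, 1],
  [[0, 0, 0], 0, 1],
  [[0, 0, 0], 0, 1],
  [[0, 0, 0], 0, 1],
  [[0, 0, 0], 0, 1],
  [[0, 0, 0], 0, 1],
  [[0, 0, 0], 0, 1],
])

```text
time: 25.65
tool_pos: [0.4313, 0.0671, 0.1077]
ee_rot: [3.138, 0.003, 0.001]
wrist_force: [-3.7, -3.7, 1.8]
width: 0.0445
finger_force: 30.2
```

The width is 44.5 mm, which matches the expected 45 mm at full squeeze. I'll hold, then release and retreat.

Emit:
carry_out([
  [[0, 0, 0], 0, 1],
  [[0, 0, 0], 0, 1],
  [[0, 0, 0], 0, 1],
  [[0, 0, 0], 0, 1],
  [[0, 0, 0], 0, -1],
  [[0, 0, 0], 0, -1],
  [[0, 0, 0], 0, -1],
  [[0, 0, 0], 0, -1],
  [[0, 0, 0], 0, -1],
  [[0, 0, 0], 0, -1],
])

```text
time: 26.9
tool_pos: [0.4323, 0.0685, 0.1079]
ee_rot: [3.141, 0.0, 0.0]
wrist_force: [-0.9, -0.4, 0.2]
width: 0.0936
finger_force: 0.0
```

Emit:
carry_out([
  [[0, 0, 0], 0, -1],
  [[0, 0, 0], 0, -1],
  [[0, 0, -0.03], 0, -1],
  [[0, 0, -0.08], 0, -1],
  [[0, 0, -0.14], 0, -1],
  [[0, 0, -0.14], 0, -1],
  [[0, 0, -0.14], 0, -1],
  [[0, 0, -0.14], 0, -1],
])

```text
time: 27.9
tool_pos: [0.4315, 0.0688, 0.2459]
ee_rot: [3.141, 0.004, 0.0]
wrist_force: [0.5, -0.1, -0.2]
width: 0.094
finger_force: 0.0
```

Run:
```python
from h import *
s=onrest(); P=cloud(s)
s2=snap('side'); save(s2,'s5.png',(160,100,340,260),4.4)
print(robot.get_obs()["time"])
```

```text
-0.075 n10 z0.0960 pred0.0942 lat -0.012 0.019
-0.065 n50 z0.0979 pred0.0988 lat -0.026 0.022
-0.055 n47 z0.1034 pred0.1035 lat -0.028 0.022
-0.045 n54 z0.1082 pred0.1082 lat -0.027 0.022
-0.035 n52 z0.1130 pred0.1128 lat -0.026 0.022
-0.025 n52 z0.1172 pred0.1175 lat -0.025 0.023
-0.015 n60 z0.1222 pred0.1221 lat -0.028 0.023
-0.005 n50 z0.1273 pred0.1268 lat -0.026 0.022
0.005 n54 z0.1312 pred0.1315 lat -0.026 0.023
0.015 n52 z0.1359 pred0.1361 lat -0.027 0.023
0.025 n62 z0.1411 pred0.1408 lat -0.026 0.023
0.035 n55 z0.1448 pred0.1454 lat -0.024 0.023
0.045 n35 z0.1476 pred0.1501 lat -0.024 0.023
0.055 n24 z0.1365 pred0.1548 lat -0.023 0.023
0.065 n10 z0.1414 pred0.1594 lat -0.016 0.006
28.0
```

View pics/s5.png

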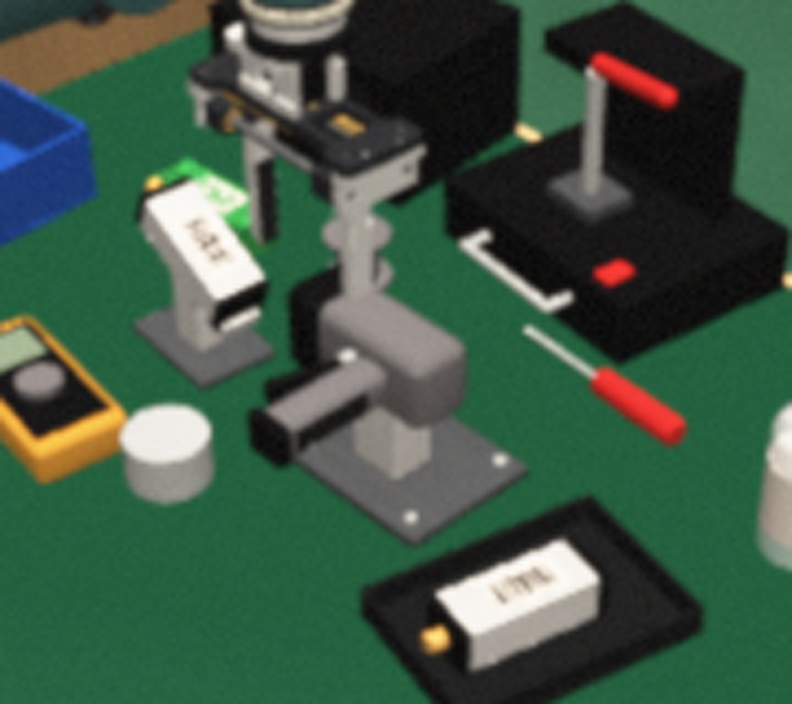

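The final view shows unit_new on the rest at (205,235), unit_done flat in the black tray at (520,605), the trigger released, and the robot clear. I'm handing in.

```bash
python3 -c "
from h import *
print(robot.close_job())"
```

```text
the job is handed in; nothing more can be done
None
```

I handed the job in at about 28 s, with no verdict returned: the scanned unit is flat, label up, in the black tray; the new unit sits label up, connector uphill, on the rest against the lip; and the trigger was squeezed fully (by finger width), held and released.

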